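# Close the parts case: lid on, four clips in opposite-corner order

### The job

Put the white lid on the grey parts case so that it sits fully home in the rim with all four clips still open, then flip the four orange clips over its edge and snap each one fully home, going corner to opposite corner (any corner first, then the one diagonally opposite, then the remaining two) so that the seal seats evenly. The clips are brittle: press firmly enough to snap each one, but never push on the clips or the case with more than about 25 N, and leave everything else on the cart where it is.

Things in the scene. Friction and masses are not known exactly. Their poses are not given: they have to be found in the camera images.
- case: Grey open case fixed to the cart, 110 (x) x 150 (y) mm, mouth 98 x 138 mm, bushes inside. Origin: on the cart, under its centre; z up, x roughly to the robot's left, y toward the robot. Its rim is 95 to 101 mm above the cart (screw feet; feel for it) and gives 1 mm per 12 N. Four orange clips on its long sides: pins parallel to y at x = +-61 mm, y = +-45 mm, 8.5 mm above the rim.
- lid: White loose lid, about 0.35 kg, 110 (x) x 150 (y) mm, same after a half turn. Origin: centre of the underside of its plug frame, z up. Plug frame 94 x 134 mm (2 mm clearance all round in the case's mouth), 10 mm deep; on it the flange plate, z = 10 to 16 mm; on top the handle. Starts lying on the cart on its plug. Seated: axes along the case's, flange on the rim, origin 10 mm below the rim.
- grip (a point): Middle of the lid's grey bar handle, 38 mm above the lid's origin. The bar runs along the lid's y, 66 mm long, 20 mm wide in x (grip it across x), its top 10 mm above this point.
- clip_near_right (a joint): Angle (rad) of the orange clip at the case's near right (-x, +y) corner: 0 = open (start), leaning outward 0.33 from upright; 1.90 = home, flat on the seated lid; above 1.875 is home, below 1.6 open. Plate 32 mm long from its pin, 27 wide, 5 thick, a 6 mm bead on its end. Home, it points inward, its upper face 2.5 mm above the pin (bead 5.4). Open, its end is 35 mm above the pin, 11 mm outside it.
- clip_far_right (a joint): Angle (rad) of the orange clip at the case's far right (-x, -y) corner: 0 = open (start), leaning outward 0.33 from upright; 1.90 = home, flat on the seated lid; above 1.875 is home, below 1.6 open. To close a clip, push its outer face inward from outside, 15 to 25 mm above the pin, follow it round over the pin and press it down near its end (about 25 mm from the pin).
- clip_near_left (a joint): Angle (rad) of the orange clip at the case's near left (+x, +y) corner: 0 = open (start), leaning outward 0.33 from upright; 1.90 = home, flat on the seated lid; above 1.875 is home, below 1.6 open. A spring resists: 0.15 N m when open, most (0.24 N m, 10 N at 25 mm from the pin) at 1.3, none at 1.855; then the clip snaps down by itself and stays. Let go earlier, it springs open.
- clip_far_left (a joint): Angle (rad) of the orange clip at the case's far left (+x, -y) corner: 0 = open (start), leaning outward 0.33 from upright; 1.90 = home, flat on the seated lid; above 1.875 is home, below 1.6 open. The snap comes in the last millimetre above home: 1.5 mm too high leaves a clip unsnapped, 2 mm too low overloads it. Creep the last millimetres (5 to 15 mm/s) by force or clip angle.
- bracket_1: Bystander to be left alone: white milled bracket, 46 x 72 x 36 mm, loose on the cart, origin at the centre of its underside.
- bracket_2: Bystander to be left alone: white milled bracket, 46 x 72 x 36 mm, loose on the cart, origin at the centre of its underside.
- bracket_3: Bystander to be left alone: white milled bracket, 46 x 72 x 36 mm, loose on the cart, origin at the centre of its underside.
- soft_jaw_1: Bystander to be left alone: white soft jaw block, 23 x 76 x 34 mm, loose on the cart, origin at the centre of its underside.
- caliper: Bystander to be left alone: caliper, 74 x 225 x 16 mm, loose on the cart, origin at the centre of its underside.
- marker: Bystander to be left alone: marker pen, 13 x 123 mm, loose on the cart, origin at the centre of its underside.

How it is judged (in metres and radians):
On the way, in this order (a step that is already met when the one before it is completed fails the run):
1. the lid sits fully home in the rim, all four clips open (z of lid in the frame of case between 0.082 and 0.0925 m and x of lid in the frame of case between -0.005 and 0.005 m and y of lid in the frame of case between -0.005 and 0.005 m and angle between lid's own z axis and vertical below 0.04 rad and value of joint each of clip_near_right, clip_far_right, clip_near_left, clip_far_left below 1.6 rad), for 0.2 s.
2. one clip is snapped home, the other three open (((value of joint clip_near_right above 1.875 rad and value of joint each of clip_far_right, clip_near_left, clip_far_left below 1.6 rad) or (value of joint each of clip_near_right, clip_near_left, clip_far_left below 1.6 rad and value of joint clip_far_right above 1.875 rad) or (value of joint each of clip_near_right, clip_far_right, clip_far_left below 1.6 rad and value of joint clip_near_left above 1.875 rad) or (value of joint each of clip_near_right, clip_far_right, clip_near_left below 1.6 rad and value of joint clip_far_left above 1.875 rad))), for 0.2 s.
3. the diagonally opposite clip is snapped home too, the other two still open (((value of joint each of clip_near_right, clip_far_left above 1.875 rad and value of joint each of clip_far_right, clip_near_left below 1.6 rad) or (value of joint each of clip_near_right, clip_far_left below 1.6 rad and value of joint each of clip_far_right, clip_near_left above 1.875 rad))), for 0.2 s.
4. a third clip is snapped home (((value of joint clip_near_right below 1.6 rad and value of joint each of clip_far_right, clip_near_left, clip_far_left above 1.875 rad) or (value of joint each of clip_near_right, clip_near_left, clip_far_left above 1.875 rad and value of joint clip_far_right below 1.6 rad) or (value of joint each of clip_near_right, clip_far_right, clip_far_left above 1.875 rad and value of joint clip_near_left below 1.6 rad) or (value of joint each of clip_near_right, clip_far_right, clip_near_left above 1.875 rad and value of joint clip_far_left below 1.6 rad))), for 0.2 s.
At the end, for the whole second after the job is handed in: The lid is seated in the case (origin 82 to 92.5 mm above the case's, within 5 mm of its centre in x and y, tilt below 0.04 rad), at rest, and all four clips are snapped home (above 1.875 rad) (z of lid in the frame of case between 0.082 and 0.0925 m and x of lid in the frame of case between -0.005 and 0.005 m and y of lid in the frame of case between -0.005 and 0.005 m and angle between lid's own z axis and vertical below 0.04 rad and value of joint each of clip_near_right, clip_far_right, clip_near_left, clip_far_left above 1.875 rad and linear speed of lid below 0.02 m/s); the robot touches nothing.
It fails at once if two neighbouring clips are home while the other two are open ((value of joint each of clip_near_right, clip_far_right above 1.875 rad and value of joint each of clip_near_left, clip_far_left below 1.6 rad) or (value of joint each of clip_near_right, clip_far_right below 1.6 rad and value of joint each of clip_near_left, clip_far_left above 1.875 rad) or (value of joint each of clip_near_right, clip_near_left above 1.875 rad and value of joint each of clip_far_right, clip_far_left below 1.6 rad) or (value of joint each of clip_near_right, clip_near_left below 1.6 rad and value of joint each of clip_far_right, clip_far_left above 1.875 rad)).
It fails at once if the robot presses on the case or its clips with more than 25 N (contact force between the arm and case above 25 N).
It fails at once if the fingers press on the case or its clips with more than 25 N (contact force between the fingers and case above 25 N).
It fails at once if another thing on the cart is moved by more than 30 mm (distance of any of bracket_1, bracket_2, bracket_3, soft_jaw_1, caliper, marker from where it was at the start of the episode above 0.03 m).
It also fails if it takes over 72 s, if anything falls off the work surface, if the arm or the gripper's body presses on something with over 40 N, if the wrist force passes 120 N, or if a joint passes its speed limit or range.

### The arm

A 7-joint arm with a two-finger parallel gripper is mounted at the origin on a cart in front of the work surface, level with it; the furniture and walls round the work are solid. World frame = base frame: x ahead of the robot, y to its left, z up, the work surface at z = 0. Lengths are in m, angles in degrees, forces in N, time in s.
With the tool pointing down it reaches from about 0.35 to 0.775 m from the base axis. Payload 3.1 kg.
Tool frame: the origin (TCP) lies on the centre line of the jaws, within the pads' length; the fingertips stand 17 mm ahead of it and the grasp point (between the pads) lies 2 mm behind it (robot.tip_reach is the distance from the TCP to the fingertips, in m); z points along the fingers, y is the line along which they close (so a half turn about z gives the same grasp; the last joint's range is limited). The gripper opens to 85 mm and grips with 20 to 120 N. Pads are 22 mm wide; open, the fingers measure 114 mm over their backs; the gripper's body (76 mm by 85 mm) begins 54 mm behind the grasp point. The pads swing forward as they close: fully open they stand 13 mm farther back than shut.
Start: joints at [-2.389, 17.813, 0.802, 86.603, -0.252, 75.585, -1.558], TCP at [0.55, 0, 0.248] pointing down, gripper open.
Joint ranges: [-154.91, 154.91], [-16.99, 109.72], [-72.82, 74.43], [7.12, 147.25], [-82.49, 262.49], [11.32, 116.49], [-174.64, 174.64]. Speed limits (degrees/s): [159.86, 159.86, 180, 180, 180, 180, 180].

### API

Orientations are given as [roll, pitch, yaw] about the fixed x, y, z axes, in that order (R = Rz(yaw) Ry(pitch) Rx(roll)).
In Python, from station import robot, fingers, vision, workorder, recognise gives the robot as it stands. Calls block until the motion is done:
- robot.move_to(position, orientation): joint-space move of the TCP to a pose.
- robot.line_to(position, orientation=None, velocity=0.15, f_stop=None): straight line of the TCP; orientation=None keeps the orientation; velocity is the mean speed in m/s. With f_stop (N) it stops when the force on the tool has changed by that much, and returns True; else False.
- robot.move_j(angles): joint-space move.
- fingers.gripper_to(opening, force=None): opening from 0.0 (shut) to 1.0 (fully open); force is the grip in N (None keeps the last); returns when the fingers have stopped.
- robot.pause(seconds).
- robot.inverse_kinematics(position, orientation): joint angles nearest the present ones, or None.
- vision.grab_frame(name): name is "scene" or "side" or "wrist"; returns the picture (420x560x3 uint8, red, green, blue); there is no depth.
- vision.calibration(name): a dict with "mtx" (3x3 intrinsics, pixels), "extrinsics" (4x4, takes a point from world to camera coordinates); the wrist camera has in their place "T_tool_cam" (4x4, takes a point from camera to tool coordinates, whose origin is the TCP and whose axes are the flange's). Camera axes: x right, y up, looking along -z (the intrinsics and any distortion apply to the point x, -y, -z); pixel columns grow to the right and rows downward; lengths in m; the calibration is good to about 2 mm. A picture is of the moment at which its call begins: read the wrist's pose just before it. calibration takes no time and is no camera call.
A pose or a line that the arm cannot do raises robot.PlanningError and nothing moves.
- workorder.close_job(): hands the job in; it is judged then, once.
Trained networks look in the newest picture that a camera, given by its name, has taken for a name from the list of things; names that differ only in an ending like _2 or _b are one class to them, and where a whole thing is asked for, a point or a joint stands for the part that bears it (a point fixed in the world has none). Each returns a list of dicts, best first, with "p" (0 to 1); they miss things now and then, are a little off and sometimes report something else, mostly with a low value. They report only what shows in the picture. A call takes as long as a camera call.
- recognise(label, camera): "rect" ([centre column, centre row, width, height] in pixels, round what is visible of it).
Readings, each from a call of its own:
- robot.current_time_s(): time.
- robot.current_joint_positions(): joint angles.
- robot.current_dq(): joint speeds.
- robot.current_joint_torque(): joint torques, N m.
- robot.current_tool_pos(): TCP position.
- robot.current_eef_rot(): TCP orientation.
- robot.current_contact_force(): force on the tool from outside, world axes, zero at the start.
- robot.current_torque(): the same for the moment, N m.
- robot.current_finger_gap(): opening from 0.0 (shut) to 1.0 (fully open).
- robot.current_gripper_force(): force on a finger pad.
Only numpy, scipy, OpenCV 4.12 (cv2) and the standard library are available. Lean on these libraries where they do the work, as an engineer would, in place of code of your own. Each camera call takes 0.05 s, during which the arm holds its last target. There are 200 camera calls.

## Working session

There is one attempt and no reset: what is moved stays moved. The work goes in short steps, each a Python script; the robot and the scene stay as the last script left them, time stands still between calls to the robot, and variables do not carry over. Pictures are saved under pics/ and viewed, at most 10 in all, crops included, and the job is handed in when it is done.

```bash
mkdir -p pics; ls; python3 - <<'E'
from station import robot, fingers, vision, workorder, recognise
import cv2,numpy as np
for n in ["scene","side","wrist"]:
    im=vision.grab_frame(n); cv2.imwrite(f"pics/a_{n}.png",im[:,:,::-1])
    c=vision.calibration(n); print(n,{k:np.round(np.array(v),4).tolist() for k,v in c.items()})
    for l in ["case","lid","grip","clip_near_right"]:
        print(l,[(np.round(d["rect"]).tolist(),round(d["p"],2)) for d in recognise(l,n)][:5])
print(robot.current_time_s(), robot.current_eef_rot(), robot.tip_reach)
E
```

```text
pics
scene {'mtx': [[428.7979, 0.0, 286.002], [0.0, 428.7979, 207.9428], [0.0, 0.0, 1.0]], 'extrinsics': [[-0.588, -0.8087, -0.0162, 0.2296], [0.571, -0.4291, 0.6999, -0.3209], [-0.5729, 0.4023, 0.7141, -0.9085], [0.0, 0.0, 0.0, 1.0]]}
case []
lid [([272.0, 215.0, 67.0, 49.0], 0.74)]
grip [([273.0, 214.0, 59.0, 49.0], 0.69)]
clip_near_right [([348.0, 175.0, 20.0, 18.0], 0.24)]
side {'mtx': [[528.1372, 0.0, 277.7507], [0.0, 528.1372, 217.9528], [0.0, 0.0, 1.0]], 'extrinsics': [[-0.9999, -0.0171, -0.0027, 0.4233], [0.0072, -0.5518, 0.834, -0.0644], [-0.0157, 0.8338, 0.5518, -1.2494], [0.0, 0.0, 0.0, 1.0]]}
case [([251.0, 270.0, 90.0, 104.0], 0.67)]
lid [([244.0, 230.0, 63.0, 31.0], 0.9)]
grip [([244.0, 232.0, 65.0, 32.0], 0.85)]
clip_near_right [([281.0, 231.0, 16.0, 18.0], 0.83)]
wrist {'mtx': [[360.0522, 0.0, 271.2122], [0.0, 360.0522, 212.609], [0.0, 0.0, 1.0]], 'T_tool_cam': [[0.0002, 0.9539, 0.3, 0.0783], [1.0, -0.0003, 0.0003, 0.0005], [0.0003, 0.3, -0.9539, -0.127], [0.0, 0.0, 0.0, 1.0]]}
case [([138.0, 34.0, 260.0, 68.0], 0.66), ([195.0, 42.0, 59.0, 35.0], 0.52)]
lid [([222.0, 198.0, 166.0, 137.0], 0.68)]
grip [([223.0, 200.0, 168.0, 132.0], 0.91)]
clip_near_right [([49.0, 14.0, 75.0, 26.0], 0.84), ([195.0, 41.0, 56.0, 38.0], 0.59)]
0.75 [1.79996584e+02 9.62380009e-04 9.00041204e+01] 0.017
```

View pics/a_wrist.png

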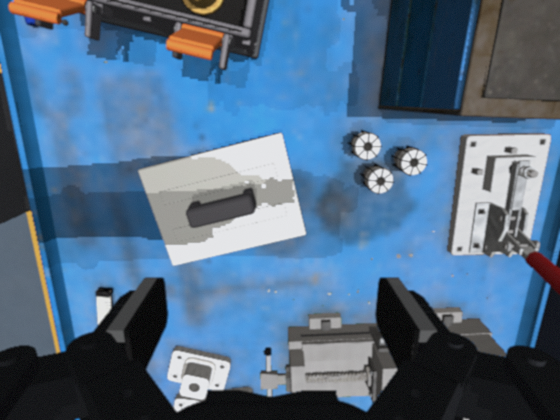

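View pics/a_side.png

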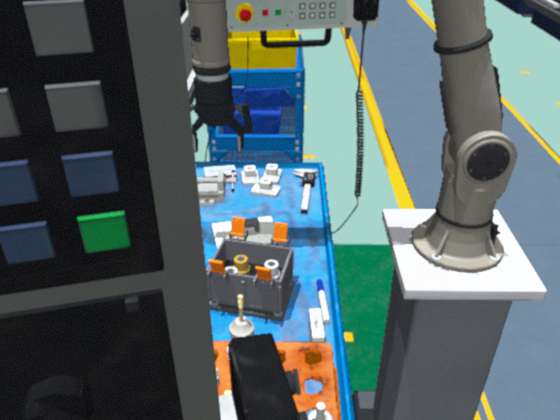

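View pics/a_scene.png

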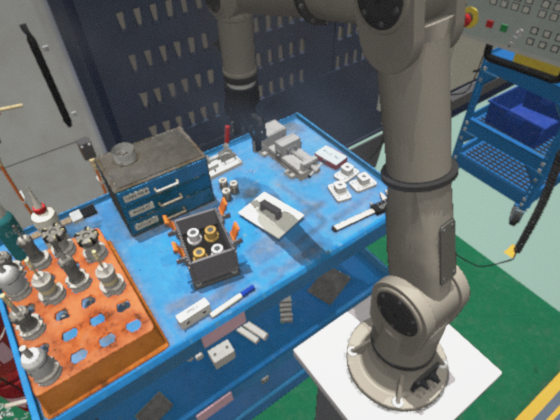

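```bash
cat > h.py <<'E'
from station import robot, fingers, vision, workorder, recognise
import cv2,numpy as np
from scipy.spatial.transform import Rotation as Ro
def tool():
    T=np.eye(4);T[:3,:3]=Ro.from_euler('xyz',robot.current_eef_rot(),degrees=True).as_matrix();T[:3,3]=robot.current_tool_pos();return T
def cam_T(n,T=None):
    c=vision.calibration(n)
    return np.array(c["mtx"]),(T@np.array(c["T_tool_cam"]) if n=="wrist" else np.linalg.inv(np.array(c["extrinsics"])))
def p2w(n,uv,z,T=None):
    K,W=cam_T(n,T);uv=np.atleast_2d(uv).astype(float);out=[]
    for u,v in uv:
        d=W[:3,:3]@np.array([(u-K[0,2])/K[0,0],-(v-K[1,2])/K[1,1],-1]);o=W[:3,3]
        out.append(o+d*(z-o[2])/d[2])
    return np.array(out)
def w2p(n,P,T=None):
    K,W=cam_T(n,T);c=(np.linalg.inv(W)@np.c_[np.atleast_2d(P),np.ones(len(np.atleast_2d(P)))].T)[:3].T
    return np.c_[K[0,2]-K[0,0]*c[:,0]/c[:,2],K[1,2]+K[1,1]*c[:,1]/c[:,2]]
def snap(name):
    T=tool();im=vision.grab_frame("wrist");cv2.imwrite(f"pics/{name}.png",im[:,:,::-1]);np.save(f"pics/{name}.npy",T);return im,T
E
python3 - <<'E'
from h import *
T=tool()
c=p2w("wrist",[(282,133),(138,170),(174,265),(305,235)],0.016,T);print(np.round(c,4),c.mean(0))
print(p2w("wrist",[(222,205)],0.048,T))
# case approx: scene rim corners
s=p2w("scene",[(180,212),(219,206),(240,248),(187,263)],0.098);print(np.round(s,3),s.mean(0))
print(p2w("wrist",[(380,110)],0.0,T))
lid=c.mean(0); a=np.degrees(np.arctan2(*((c[0]+c[3]-c[1]-c[2])[1::-1])));print("lid yaw",a)
robot.move_to([lid[0],lid[1],0.22],[180,0,180+a-360]); snap("lid")
print(robot.current_time_s())
cc=s.mean(0)
robot.move_to([cc[0],cc[1],0.30],[180,0,180]); snap("case")
print(robot.current_time_s(),robot.current_joint_positions())
E
```

```text
[[ 0.561   0.0469  0.016 ]
 [ 0.4161  0.0103  0.016 ]
 [ 0.4439 -0.095   0.016 ]
 [ 0.5865 -0.0597  0.016 ]] [ 0.5018545  -0.02436803  0.016     ]
[[ 0.50385912 -0.01710845  0.048     ]]
[[0.573 0.198 0.098]
 [0.532 0.108 0.098]
 [0.381 0.138 0.098]
 [0.416 0.257 0.098]] [0.47550708 0.17511458 0.098     ]
[[0.65950754 0.06816435 0.        ]]
lid yaw 14.028570355548673
2.3833
3.3083 [ -5.97112946  12.523276   -19.57347028  87.08067552   4.29998561
  81.22650691  64.0342855 ]
```

```bash
python3 -c "
import cv2,numpy as np
a=cv2.imread('pics/lid.png');b=cv2.imread('pics/case.png');cv2.imwrite('pics/v1.png',cv2.resize(a,(784,588)));cv2.imwrite('pics/v2.png',cv2.resize(b,(784,588)))"
```

```text
(no output)
```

View pics/v1.png

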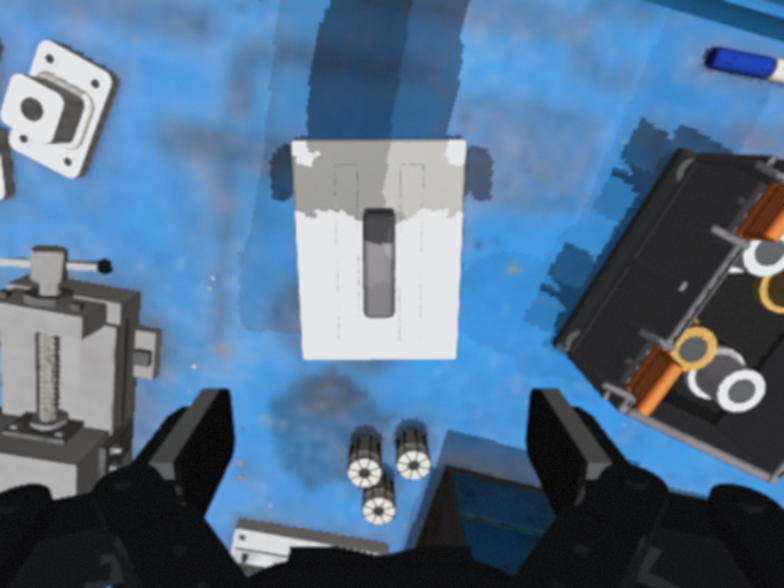

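View pics/v2.png

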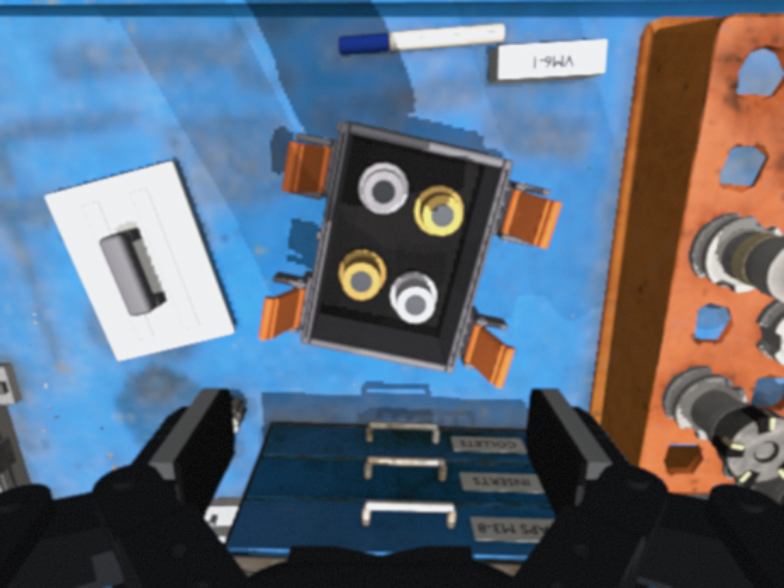

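```bash
cat >> h.py <<'E'
def rectfit(name,uv,z):
    T=np.load(f"pics/{name}.npy");c=p2w("wrist",np.array(uv)/1.4,z,T)  # order: TL,TR,BR,BL in image (784 wide)
    m=c.mean(0); ey=(c[0]+c[1]-c[2]-c[3])[:2]; ex=(c[1]+c[2]-c[0]-c[3])[:2]
    a1=np.degrees(np.arctan2(ey[1],ey[0])); a2=np.degrees(np.arctan2(ex[1],ex[0]))+90
    L=np.linalg.norm
    print(name,m,"yaw",a1,a2,"sizes",L(ey)/2,L(ex)/2); return m,a1
E
python3 - <<'E'
from h import *
rectfit("lid",[(291,140),(466,140),(456,359),(303,359)],.016)
T=np.load("pics/lid.npy");print("handle",p2w("wrist",[(379.5/1.4,(209+318)/2.8)],.048,T),T[:3,3])
m,a=rectfit("case",[(342,123),(511,160),(450,370),(304,340)],.098)
robot.move_to([m[0],m[1],0.30],[180,0,a]); im,T=snap("case2")
cv2.imwrite("pics/v3.png",cv2.resize(im[40:300,130:430,::-1],None,fx=2,fy=2)); print(robot.current_time_s(),T[:3,3],a)
E
```

```text
lid [ 0.50083264 -0.02350988  0.016     ] yaw -165.7534905973784 194.01982602246727 sizes 0.14961488072023066 0.10961173700080992
handle [[ 0.49777516 -0.02391544  0.048     ]] [ 0.50202132 -0.02433641  0.22011284]
case [0.47323175 0.18874007 0.098     ] yaw 167.7733228760545 167.78653117917278 sizes 0.14769970520455072 0.10694603475383456
3.7 [0.47363017 0.1869349  0.29929914] 167.7733228760545
```

View pics/v3.png

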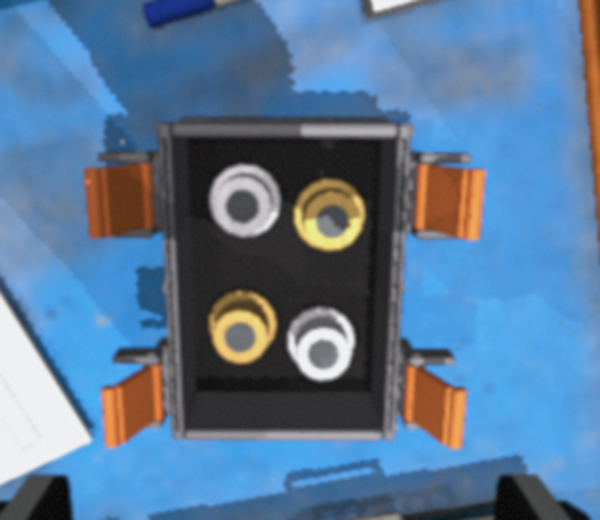

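```bash
python3 - <<'E'
from h import *
uv=(np.array([(161,124),(413,124),(395,437),(175,437)])/2+[130,40])*1.4
rectfit("case2",uv,.098)
m=[0.5006,-0.0236]; o=[180,0,-165.87]
fingers.gripper_to(0.6)
robot.move_to([*m,0.12],o); robot.pause(.3); print(robot.current_tool_pos(),robot.current_eef_rot())
robot.line_to([*m,0.0375],o,velocity=.08,f_stop=8); print(robot.current_tool_pos(),robot.current_contact_force())
fingers.gripper_to(0,60); robot.pause(.2)
print("grip",robot.current_finger_gap(),robot.current_gripper_force(),robot.current_tool_pos(),robot.current_eef_rot())
robot.line_to([*m,0.22],o,velocity=.15)
im,T=snap("held");print(T[:3,3],robot.current_contact_force(),robot.current_time_s())
cv2.imwrite("pics/v4.png",cv2.resize(im[::,::,::-1],None,fx=1.4,fy=1.4))
E
```

```text
case2 [0.47406666 0.18980808 0.098     ] yaw 167.5313865597751 167.8334703912456 sizes 0.1488971987404533 0.10965938323817796
[ 0.50113115 -0.02269403  0.12060748] [-1.79989130e+02  7.56665873e-02 -1.65780090e+02]
[ 0.50121401 -0.02357111  0.0380519 ] [-0.79837292  0.03770487  0.52656468]
grip 0.22091722083764637 59.531806111335754 [ 0.50133466 -0.02391147  0.03822284] [-1.79949609e+02  8.13717682e-02 -1.65877039e+02]
[ 0.49968945 -0.02356789  0.21879014] [-0.56060974 -0.25387104 -3.61559398] 8.7
```

View pics/v4.png

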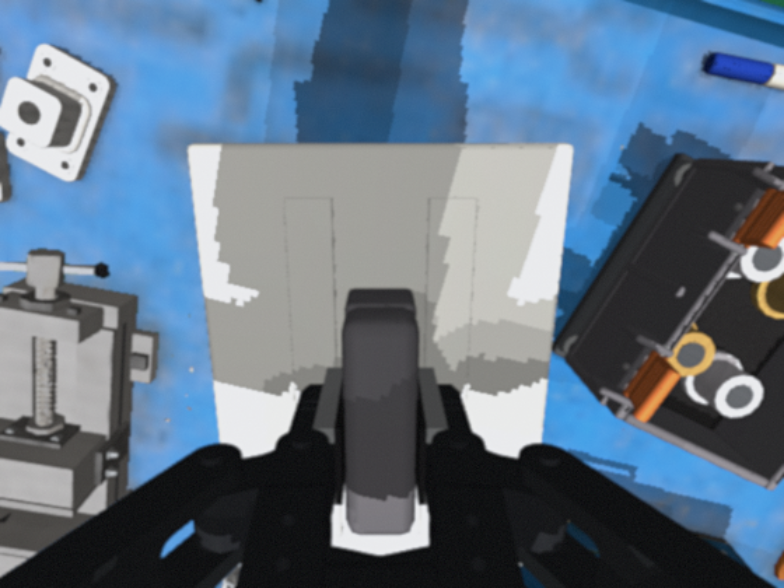

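```bash
python3 - <<'E'
from h import *
T=np.load("pics/held.npy");z=T[2,3]-.0222
P=p2w("wrist",np.array([(188,145),(573,145),(545,458),(219,458)])/1.4,z,T)
Q=(np.linalg.inv(T)@np.c_[P,np.ones(4)].T).T[:,:3];print(np.round(Q*1000,2))
T=np.load("pics/lid.npy");m=np.array([.50083,-.02351,.016,1]);print("lidview in tool",np.round(np.linalg.inv(T)@m*1000,2))
g=np.array([.50133,-.02391]);
T=np.load("pics/case2.npy");m=np.array([.47407,.18981,.098,1]);print("case in tool",np.round(np.linalg.inv(T)@m*1000,2))
E
```

```text
[[ 74.22 -52.9   22.35]
 [ 74.24  56.31  22.44]
 [-28.95  58.42  22.17]
 [-28.93 -53.85  22.08]]
lidview in tool [   1.02    1.11  204.11 1000.  ]
case in tool [4.0000e-02 3.2300e+00 2.0129e+02 1.0000e+03]
```

```bash
cat >> h.py <<'E'
def go(p,o,v=.1,f=None,it=3,tol=.0004):
    p=np.array(p,float);q=p.copy()
    for i in range(it):
        if robot.line_to(q.tolist(),o,velocity=v,f_stop=f): return True
        robot.pause(.15);e=p-np.array(robot.current_tool_pos())
        if np.linalg.norm(e)<tol: break
        q=q+e; v=.03
    return False
E
python3 - <<'E'
from h import *
o=[180,0,167.7]; c=[.4736,.1879]
robot.move_to([*c,.22],o)
go([*c,.16],o,.12)
print(robot.current_tool_pos(),robot.current_eef_rot(),robot.current_contact_force())
q=np.array([*c,.16])+np.array([*c,.16])-np.array(robot.current_tool_pos())
s=robot.line_to([*c,.118],o,velocity=.03,f_stop=6)
robot.pause(.1);print(s,robot.current_tool_pos(),robot.current_contact_force(),robot.current_torque(),robot.current_time_s())
E
```

```text
[0.47352259 0.18786445 0.15988994] [-1.79999921e+02 -3.45529621e-03  1.67700404e+02] [-0.02754993  0.21166398 -2.72676907]
True [0.4734436  0.1878313  0.12838639] [-1.12200376 -0.40045216  4.22483362] [-0.09353982  0.17567466  0.01547525] 12.275
```

```bash
python3 - <<'E'
from h import *
o=[180,0,167.7]
fingers.gripper_to(0.4); robot.pause(.2)
p=np.array(robot.current_tool_pos());print(p,robot.current_contact_force())
robot.line_to([p[0],p[1],.30],o,velocity=.15); fingers.gripper_to(0)
robot.pause(.2)
im,T=snap("seated");print(T[:3,3],robot.current_contact_force(),robot.current_time_s())
cv2.imwrite("pics/v5.png",cv2.resize(im[40:300,130:430,::-1],None,fx=2,fy=2))
E
```

```text
[0.47187424 0.18702404 0.12634043] [-0.01360836 -0.51299455  0.31791805]
[0.47187971 0.18702374 0.29998478] [-0.42680409  0.92705288  0.03941445] 14.7583
```

View pics/v5.png

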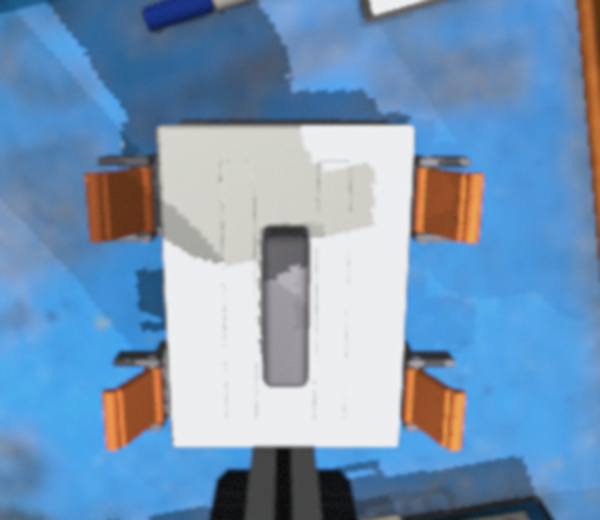

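```bash
cat >> h.py <<'E'
C=np.array([.4732,.1877]);ex=np.array([.2130,.9770]);ey=np.array([-.9770,.2130]);O=[180,0,167.7]
W=lambda x,y,z:[*(C+ex*x+ey*y),z]
F=lambda:np.array(robot.current_contact_force())
HT=.0075
def clip(s,t,zf,r=.025,ph_end=1.38):
    """s,t: side signs; zf: TCP z with shut tips on the flange"""
    y=.048*t
    E=lambda u,w:W(s*(.061-u+HT),y,zf+.0025+w)
    robot.move_to(E(-.028,.075),O); F0=None
    robot.line_to(E(-.028,.021),O,velocity=.12); robot.pause(.15); F0=F()
    for ph in [-.05,.25,.5,.75,1.0,1.2,ph_end]:
        u=r*np.sin(ph)-.0025*np.cos(ph);w=r*np.cos(ph)+.0025*np.sin(ph)
        hit=robot.line_to(E(u,w),O,velocity=.04,f_stop=18)
        f=F()-F0
        print("ph",ph,"F",np.round(f,1),"w",round((robot.current_tool_pos()[2]-zf)*1e3-2.5,1),"hit" if hit else "")
        if hit or np.linalg.norm(f)>18: return False
    return F0,E
def creep(E,F0,zf,w0,w1,r=.025,fmax=17,step=.0005):
    peak=0
    for w in np.arange(w0,w1,-step):
        robot.line_to(E(r,w),O,velocity=.01)
        f=F()-F0; wr=(robot.current_tool_pos()[2]-zf)*1e3-2.5
        print("w",round(w*1e3,1),round(wr,2),"F",np.round(f,1)); 
        n=np.linalg.norm(f)
        if n>fmax: return "fmax"
        peak=max(peak,f[2])
        if peak>5 and f[2]<1.0 and wr<4.5: return "snap"
    return "end"
E
python3 - <<'E'
from h import *
for s in (1,-1):
    robot.move_to(W(s*.038,0,.20),O) if s==-1 else robot.move_to(W(.038,0,.18),O)
    robot.line_to(W(s*.038,0,.145),O,velocity=.12); robot.pause(.15)
    h=robot.line_to(W(s*.038,0,.115),O,velocity=.02,f_stop=3)
    print(s,h,robot.current_tool_pos(),F(),robot.current_time_s())
    p=robot.current_tool_pos(); robot.line_to([p[0],p[1],.18],O,velocity=.15)
E
```

```text
1 True [0.48127242 0.22483939 0.12335975] [-0.28604265 -1.02895404  4.97778888] 16.95
-1 True [0.46507924 0.15050463 0.12332499] [-0.77791428 -0.1017845   5.5992583 ] 19.6833
```

```bash
python3 - <<'E'
from h import *
zf=.1236
r=clip(1,1,zf)
if r:
    F0,E=r
    print(creep(E,F0,zf,.0065,.0015))
print(robot.current_time_s())
E
```

```text
ph -0.05 F [-0.2  3.9  2.8] w 26.1 
ph 0.25 F [-0.   4.4  2.3] w 25.7 
ph 0.5 F [-0.4  4.7  3.4] w 23.9 
ph 0.75 F [-1.5  3.9  3.5] w 20.9 
ph 1.0 F [-0.2  3.7  4.7] w 16.3 
ph 1.2 F [-0.1  4.4  7. ] w 12.6 
ph 1.38 F [-0.7  2.9  7.3] w 8.2 
w 6.5 7.45 F [-0.5  3.8  7. ]
w 6.0 6.77 F [-0.8  3.5  5.7]
w 5.5 6.0 F [-0.2  3.2  5.1]
w 5.0 5.02 F [0.5 3.5 3.2]
w 4.5 3.45 F [ 0.6  0.  -0.8]
snap
25.4417
```

```bash
cat >> h.py <<'E'
def full(s,t,zf):
    r=clip(s,t,zf)
    if not r: return None
    F0,E=r
    res=creep(E,F0,zf,.0065,.0015); print(res,robot.current_time_s())
    if res=="snap": confirm(s,t,zf,F0)
    return res
def confirm(s,t,zf,F0):
    E=lambda u,w:W(s*(.061-u+HT),.048*t,zf+.0025+w)
    for w in np.arange(.0035,.0008,-.0005):
        robot.line_to(E(.025,w),O,velocity=.01); f=F()-F0
        if f[2]>4: break
    print("confirm w",round((robot.current_tool_pos()[2]-zf)*1e3-2.5,2),np.round(f,1))
    robot.line_to(E(.025,.06),O,velocity=.2)
E
python3 - <<'E'
from h import *
zf=.1236
confirm(1,1,zf,np.zeros(3))
print(robot.current_time_s())
robot.line_to(W(.0435,.048,.30),O,velocity=.3)
robot.move_to(W(0,0,.30),O); im,T=snap("c1")
cv2.imwrite("pics/v6.png",cv2.resize(im[40:300,130:430,::-1],None,fx=2,fy=2)); print(robot.current_time_s())
E
```

```text
confirm w 2.11 [-2.8 -0.9  5.9]
27.1333
28.0833
```

View pics/v6.png

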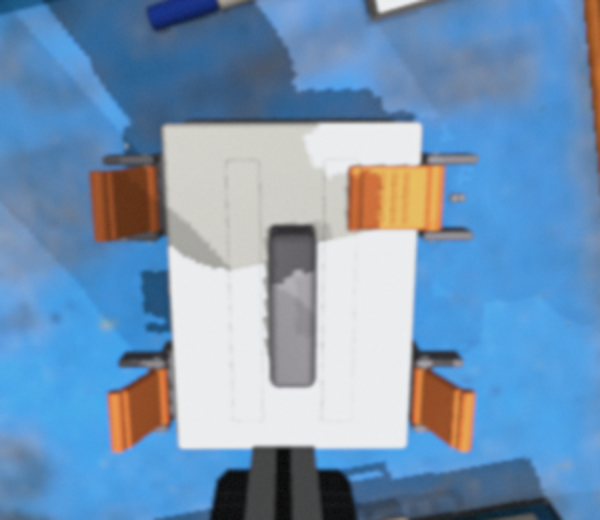

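The near left clip lies flat on the lid (crop pixels 350–440, 165–230), confirmed by the touch at home height. The other three are still open, so I'm going on to the opposite corner.

```bash
python3 - <<'E'
from h import *
print(full(-1,-1,.1236)); print(robot.current_time_s())
E
```

```text
ph -0.05 F [-2.4 -3.7  4.3] w 25.6 
ph 0.25 F [-2.2 -5.4  3.3] w 25.0 
ph 0.5 F [-1.7 -4.8  2.8] w 23.1 
ph 0.75 F [-1.7 -5.5  2.8] w 20.1 
ph 1.0 F [-2.6 -4.5  3.5] w 15.9 
ph 1.2 F [-3.  -4.5  6.5] w 12.2 
ph 1.38 F [-2.  -4.   4.8] w 7.9 
w 6.5 7.09 F [-2.7 -5.1  5.5]
w 6.0 6.48 F [-2.7 -4.3  3.9]
w 5.5 5.65 F [-0.9 -3.   2.5]
w 5.0 4.92 F [ 0.6 -2.9  1. ]
w 4.5 4.36 F [-0.9  0.2  1.3]
w 4.0 3.57 F [-0.6  0.7 -0.9]
snap 33.5667
confirm w 2.15 [-2.6 -0.1  5.4]
snap
35.2583
```

```bash
python3 - <<'E'
from h import *
r=full(-1,1,.1236); print(r,robot.current_time_s())
if r=="snap":
    robot.line_to(W(-.0435,.048,.22),O,velocity=.2)
    robot.move_to(W(.089,-.048,.22),O)
    r=full(1,-1,.1236); print(r,robot.current_time_s())
    if r=="snap":
        robot.line_to(W(.0435,-.048,.30),O,velocity=.3)
        robot.move_to(W(0,0,.30),O); im,T=snap("c4")
        cv2.imwrite("pics/v7.png",cv2.resize(im[40:300,130:430,::-1],None,fx=2,fy=2)); print(robot.current_time_s())
E
```

```text
ph -0.05 F [-0.9 -4.7  4.7] w 25.6 
ph 0.25 F [-0.7 -5.5  2.8] w 25.0 
ph 0.5 F [ 0.4 -4.7  2.5] w 23.2 
ph 0.75 F [-0.2 -5.3  4.1] w 20.1 
ph 1.0 F [-0.6 -4.7  3.8] w 15.9 
ph 1.2 F [-1.4 -5.2  5.9] w 12.0 
ph 1.38 F [-1.1 -4.2  5.1] w 7.8 
w 6.5 6.98 F [-0.7 -5.3  5.5]
w 6.0 6.38 F [-0.4 -5.2  4.3]
w 5.5 5.59 F [ 0.5 -3.4  3.2]
w 5.0 5.0 F [ 1.1 -1.6  2. ]
w 4.5 4.5 F [ 1.4 -0.8  1.8]
w 4.0 3.88 F [ 1.  -0.4  0.8]
snap 40.6167
confirm w 2.3 [ 0.4 -0.1  4.1]
snap 42.0583
ph -0.05 F [0.8 5.5 3.1] w 26.1 
ph 0.25 F [0.3 5.5 3.3] w 25.6 
ph 0.5 F [2.1 5.3 3.2] w 23.8 
ph 0.75 F [0.  5.3 3.8] w 20.8 
ph 1.0 F [0.9 5.  5.6] w 16.2 
ph 1.2 F [-0.   4.   7.4] w 12.8 
ph 1.38 F [0.1 3.4 7.3] w 8.4 
w 6.5 7.62 F [-0.7  5.6  6.8]
w 6.0 6.89 F [-0.2  3.6  6.2]
w 5.5 6.02 F [1.4 3.8 4.3]
w 5.0 4.86 F [0.8 3.4 2. ]
w 4.5 3.16 F [ 0.6  0.1 -0.8]
snap 47.9083
confirm w 2.19 [-1.5 -0.6  5.6]
snap 49.6
50.55
```

View pics/v7.png

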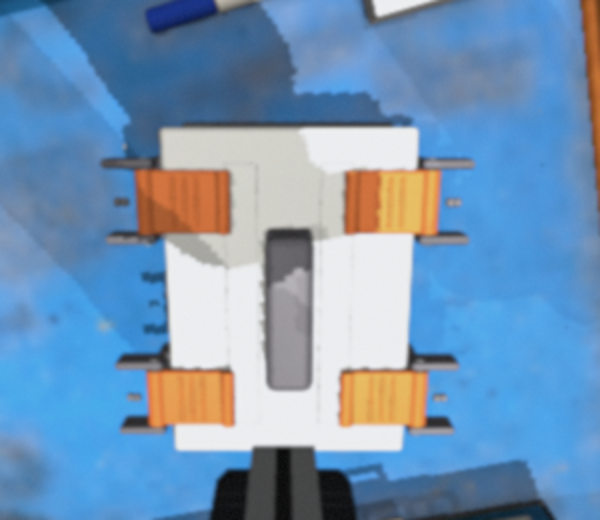

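All four clips lie flat on the seated lid (crop pixels around (183,200), (392,200), (190,397), (385,397)), and the arm is clear of everything.

```bash
python3 -c "
from station import workorder
print(workorder.close_job())"
```

```text
the job is handed in; nothing more can be done
None
```

I seated the lid fully in the rim and snapped all four clips home in diagonal order (near left, far right, near right, far left). The highest force I read while closing the clips was about 9 N, and I handed the job in at about 51 s with the arm clear; no verdict came back.

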